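# Show three sides of a housing to the inspection reader

## Task

Pick up the housing that stands on the bare bench and show its three worked sides to the reader one after another: the round flange first, then the ribs, then the oblong cover. For each, keep the housing upright with that side square to the lens and centred on it, about 60 mm in front, and hold it still for a second. Then stand the housing gently upright in the empty tray and let go, without touching the reader or disturbing the other things.

Things in the scene. Friction and masses are not known exactly. Their poses are not given: they have to be found in the camera images.
- housing: housing to check, upright on the bare bench: square aluminium casting 50 x 50 x 130 mm tall, 0.4-0.65 kg. Origin: centre of underside, z up. Features stand 6 mm proud of three sides, 25 to 85 mm above the base: flange +x, ribs +y, cover -x; the -y side is bare; above 85 mm all sides are flat. A dark plug (12 mm dia, 8 mm tall) on top stands 14 mm off centre towards the flange
- flange_face (a point): centre of the outer face of the housing's round flange (42 mm dia); in the housing's frame (31, 0, 55) mm
- ribs_face (a point): centre of the outer face of the housing's ribbed side (four upright ribs 60 mm long); in the housing's frame (0, 31, 55) mm
- cover_face (a point): centre of the outer face of the housing's oblong screwed cover (36 x 60 mm); in the housing's frame (-31, 0, 55) mm
- reader: fixed grey inspection reader on a dark base plate, 110 x 130 mm in plan, 135 mm tall; a black lens barrel (42 mm dia) looks out level along its -x axis, roughly towards the robot. The lens front lies 46 mm from the origin along -x, 103 mm up. Origin at bench level below the head, z up; the base plate reaches from x = -45 to +65 mm
- reader_focus (a point): reading point in the air, 60 mm straight in front of the lens, 103 mm above the bench
- tray_empty: grey open tray that starts empty, fixed to the bench, 108 x 108 mm outside, 30 mm high, 4 mm walls, inner floor about 4 mm above the bench. Origin: centre of its underside
- tray_full: identical tray, fixed, holding the housing that was passed earlier
- passed_housing: second housing, same as the first, standing in the full tray; already checked, to be left alone. Origin: centre of its underside
- wrench: wrench 160 mm long lying flat on the bench, bystander. Origin in its middle on the underside
- jar: closed jar 60 mm dia, 80 mm tall, bystander. Origin: centre of its underside
- carton: closed cardboard carton 110 x 90 x 70 mm, bystander. Origin: centre of its underside
Things that resemble listed ones, but are neither listed nor needed, are in the scene too. What is shaped like the housing but pink is not meant.

How it is judged:
On the way, in this order (a step that is already met when the one before it is completed fails the run):
1. the flange side is held still and square to the lens at the reading point (distance between flange_face and reader_focus below 0.02 m and angle between the x axis of housing and the x axis of reader, either way round below 0.17 rad and angle between housing's own z axis and vertical below 0.17 rad and linear speed of housing below 0.03 m/s and angular speed of housing below 0.3 rad/s), for 0.5 s.
2. then the ribbed side is held still and square to the lens at the reading point (distance between ribs_face and reader_focus below 0.02 m and angle between the y axis of housing and the x axis of reader, either way round below 0.17 rad and angle between housing's own z axis and vertical below 0.17 rad and linear speed of housing below 0.03 m/s and angular speed of housing below 0.3 rad/s), for 0.5 s.
3. then the cover side is held still and square to the lens at the reading point (distance between cover_face and reader_focus below 0.02 m and angle between the x axis of housing and the x axis of reader, either way round below 0.17 rad and angle between housing's own z axis and vertical below 0.17 rad and linear speed of housing below 0.03 m/s and angular speed of housing below 0.3 rad/s), for 0.5 s.
At the end, for the whole second after the job is handed in: The housing, shown as asked, stands released, upright (within 0.08 rad) and at rest on the floor of the tray that was empty, its axis within 30 mm of the tray centre along each tray axis (x of housing in the frame of tray_empty between -0.03 and 0.03 m and y of housing in the frame of tray_empty between -0.03 and 0.03 m and z of housing in the frame of tray_empty below 0.012 m and angle between housing's own z axis and vertical below 0.08 rad and linear speed of housing below 0.02 m/s and contact force between housing and tray_empty above 1 N); the robot touches nothing.
It fails at once if the reader is touched (contact force between reader and anything else above 2 N).
It fails at once if another thing is moved more than 25 mm or the passed housing is tipped (distance of any of passed_housing, wrench, jar, carton from where it was at the start of the episode above 0.025 m or angle between passed_housing's own z axis and vertical above 0.3 rad).
It fails at once if the housing is tipped far from upright (angle between housing's own z axis and vertical above 0.6 rad).
It fails at once if the housing is dropped or rammed into the tray (over 60 N) (contact force between housing and tray_empty above 60 N).
It also fails if it takes over 61 s, if anything falls off the work surface, if the arm or the gripper's body presses on something with over 40 N, if the wrist force passes 120 N, or if a joint passes its speed limit or range.

## Robot

A 6-joint arm with a two-finger parallel gripper is mounted at the origin on the work surface. World frame = base frame: x ahead of the robot, y to its left, z up, the work surface at z = 0. Lengths are in m, angles in rad, forces in N, time in s.
With the tool pointing down it reaches from about 0.3 to 0.75 m from the base axis. Payload 8.5 kg.
Tool frame: the origin (TCP) lies between the finger pads; the fingertips stand 14 mm ahead of it and the grasp point (between the pads) lies 5 mm behind it; z points along the fingers, y is the direction in which the jaws open and shut (so a half turn about z gives the same grasp; the last joint's range is limited). The gripper opens to 85 mm and grips with 20 to 120 N. Pads are 22 mm wide; open, the fingers measure 114 mm over their backs; the gripper's body (76 mm by 85 mm) begins 54 mm behind the grasp point. The pads swing forward as they close: fully open they stand 13 mm farther back than shut.
Start: joints at [0.889, 0.381, 1.297, -0, 1.464, -0.215], TCP at [0.248, 0.491, 0.245] pointing down, gripper open.
Joint ranges: [-3.11, 3.11], [-0.89, 2.33], [0.22, 2.48], [-1.42, 4.56], [0.17, 2.85], [-2.88, 2.88]. Speed limits (rad/s): [2.39, 2.39, 3.14, 3.14, 3.14, 3.14].

## Interface

Orientations are given as a unit quaternion [x, y, z, w].
In Python, from station import readout, optics, robot gives the robot as it stands.
- The arm moves only by the shell command python3 -m crank 'ROWS' [FORCE]. ROWS is JSON, a list of rows, each a list of 7 numbers: the shift along the tool's x, y, z in units of 25 mm (1.0 is 25 mm), then the turn, a rotation vector about the tool's x, y, z in units of 6 degrees (1.0 is 6 degrees), then the opening, from 0 (shut) to 1 (fully open). A call has 1 to 10 rows; each row shifts and turns the commanded pose from where the row before left it, along the tool's axes as they then stand; what a row does not reach is not made up. A row lasts 1/12 s, in which the tool goes at most 41.7 mm and 7.16 degrees, less where a joint would pass 70% of its speed; a pose out of reach is approached as far as the arm can. A call is refused whole if a number of a shift passes 1 or a number of a turn 1, either way. A call with a gripper value outside its range is refused whole. The fingers move at their own pace and stop on an object; FORCE is the grip in N (left out, the last holds). Time passes only in rows, so rows that do not move let the fingers close. It gives the time, the measured TCP pose, the force and the opening at its end, in the units of the state.
- readout.get_state(): the state, without advancing time (a new reading comes with each control period).
- optics.camera(name): name is "side" or "top"; returns a dict with "color" (384x512x3 uint8, red, green, blue), "depth" (384x512 float32, m along the optical axis (not along the pixel's ray), 0 where there is no reading), "fx", "fy", "cx", "cy" (pixels), "position" and "orientation" of the camera in the world. Camera axes: x right, y down, z forward; pixel columns grow to the right and rows downward; lengths in m; the calibration is good to about 2 mm. A picture is of the moment at which its call begins.
- robot.close_job(): hands the job in, once; it reports no verdict.
The state is a dict: "time": time; "joints": joint angles; "joint_vel": joint speeds; "effort": joint torques, N m; "ee_pos": TCP position; "orientation": TCP orientation; "ft_force": force on the tool from outside, world axes, zero at the start; "moment": the same for the moment, N m; "grip_width": opening from 0.0 (shut) to 1.0 (fully open).
Only numpy, scipy, OpenCV 4.12 (cv2) and the standard library are available. Lean on these libraries where they do the work, as an engineer would, in place of code of your own. Each camera call takes 0.05 s, during which the arm holds its last target. There are 200 camera calls.

## Working session

There is one attempt and no reset: what is moved stays moved. The work goes in short steps, Python scripts to look and compute and a shell command to move; the robot and the scene stay as the last step left them, time stands still between calls to the robot, and variables do not carry over. Pictures are saved under pics/ and viewed, about 8 in all and at most 12, crops included, and the job is handed in when it is done.

```bash
ls; mkdir -p pics; python3 - <<'E'
from station import readout, optics
import cv2,numpy as np
s=readout.get_state();print(s)
for n in("top","side"):
    c=optics.camera(n);cv2.imwrite(f"pics/{n}0.png",c["color"][:,:,::-1]);np.savez(f"{n}0.npz",**c)
    print(n,c["fx"],c["fy"],c["cx"],c["cy"],c["position"],c["orientation"])
E
```

```text
pics
{'time': 0.0, 'joints': array([ 8.88688131e-01,  3.81271799e-01,  1.29827401e+00,  1.47948952e-05,
        1.46356796e+00, -2.15327028e-01]), 'joint_vel': array([4.16153068e-04, 3.30331059e-04, 1.15686491e-03, 1.00855043e-04,
       1.95143438e-03, 1.84899659e-05]), 'effort': array([-6.08803930e-04, -4.48460591e+01, -2.31276262e+01, -3.14521913e-04,
        4.94460168e-03,  2.45828949e-05]), 'ee_pos': array([0.24735105, 0.49094784, 0.24466658]), 'orientation': array([ 2.31278213e-01,  9.72887357e-01, -6.82077744e-04, -3.36565387e-04]), 'ft_force': array([-0.35728217,  0.17434897,  0.29028434]), 'moment': array([-0.00105873, -0.00081862, -0.0289604 ]), 'grip_width': 0.9971629932688378}
top 483.35289371426654 483.35289371426654 249.92332022250778 195.54755792009198 [ 0.42522395 -0.02166551  1.29466982] [ 0.7063733  -0.7048821   0.04453792 -0.04684402]
side 369.5315654660025 369.5315654660025 252.61674303374545 195.23256894632206 [ 0.1191148  -0.70473118  0.68731312] [ 0.84958503 -0.2691815   0.13306497 -0.43363615]
```

View pics/top0.png

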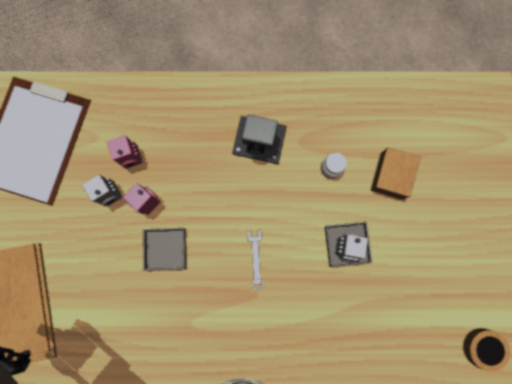

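View pics/side0.png

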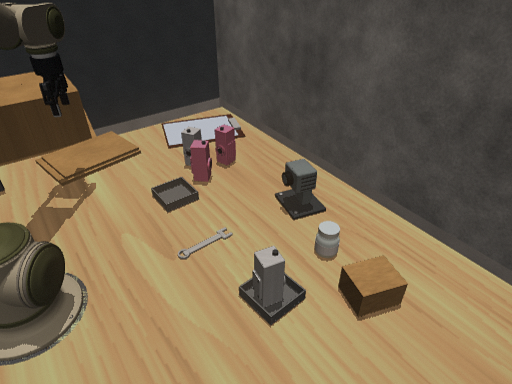

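The top view shows a grey housing at (100,190), with pink decoys at (124,150) and (142,198). The grey housing at (352,247) stands in the full tray. The empty tray is at (165,250) and the reader at (260,138). The grey one on the bare bench at (100,190) fits the description, so I'll confirm it in an enlarged crop and measure.

```bash
cat > h.py <<'E'
import numpy as np,cv2
from scipy.spatial.transform import Rotation as R
def load(n):
    return dict(np.load(n,allow_pickle=True))
def pts(c):
    v,u=np.mgrid[0:384,0:512];d=c["depth"]
    p=np.stack([(u-c["cx"])/c["fx"]*d,(v-c["cy"])/c["fy"]*d,d],-1)
    return p@R.from_quat(c["orientation"]).as_matrix().T+c["position"]
def rect(m,P):  # min-area rectangle of masked points in world xy
    q=P[m][:,:2].astype(np.float32);return cv2.minAreaRect(q*1000)
def blob(m,u,v):
    n,l,st,ce=cv2.connectedComponentsWithStats(m.astype(np.uint8),connectivity=4)
    ids=l[max(0,v-6):v+7,max(0,u-6):u+7];ids=ids[ids>0]
    return l==np.bincount(ids).argmax()
E
python3 - <<'E'
from h import *
c=load("top0.npz");P=pts(c);Z=P[...,2]
def rp(name,lo,hi,u,v):
    try:
        m=blob((Z>lo)&(Z<hi),u,v);(cx,cy),(w,h),a=rect(m,P);print(name,m.sum(),"c",round(cx),round(cy),"wh",round(w),round(h),"ang",round(a,1),"z",Z[m].mean().round(4))
    except Exception as e:print(name,e)
rp("housing",.115,.134,97,189);rp("pinkA",.115,.134,122,148);rp("pinkB",.115,.134,140,196)
rp("passed",.115,.15,354,246)
rp("reader top",.115,.15,260,130);rp("reader all",.006,.15,260,138)
rp("tray wall",.015,.05,146,250);rp("jar",.06,.1,334,163);rp("carton",.05,.09,398,172)
print("bench z",np.median(Z[300:340,200:400]))
s=load("side0.npz")
a=cv2.resize(c["color"][130:230,70:190],(600,500),interpolation=cv2.INTER_CUBIC)
b=cv2.resize(c["color"][105:175,220:300],(343,300),interpolation=cv2.INTER_CUBIC)
cv2.imwrite("pics/c1.png",a[:,:,::-1])
A=cv2.resize(s["color"][110:210,145:245],(500,500),interpolation=cv2.INTER_CUBIC)
B=np.zeros((500,300,3),np.uint8);B[:257,:294]=cv2.resize(b,(294,257))
cv2.imwrite("pics/c1.png",np.hstack([a[:, :500],A[:, :300]])[:,:,::-1]);cv2.imwrite("pics/rd.png",cv2.resize(b,(600,525))[:,:,::-1])
E
```

```text
housing 427 c 596 362 wh 51 51 ang 32.4 z 0.1277
pinkA 407 c 698 308 wh 52 50 ang 19.5 z 0.1277
pinkB 419 c 575 260 wh 51 50 ang 48.3 z 0.1279
passed 455 c 455 -270 wh 51 50 ang 80.9 z 0.1323
reader top 941 c 734 -38 wh 82 85 ang 78.5 z 0.1312
reader all 1911 c 746 -40 wh 130 111 ang 77.6 z 0.0762
tray wall 305 c 450 208 wh 108 107 ang 1.8 z 0.0269
jar 349 c 670 -236 wh 51 52 ang 61.0 z 0.0781
carton 1560 c 648 -398 wh 92 112 ang 73.3 z 0.0678
bench z -0.0013435540481757657
```

View pics/c1.png

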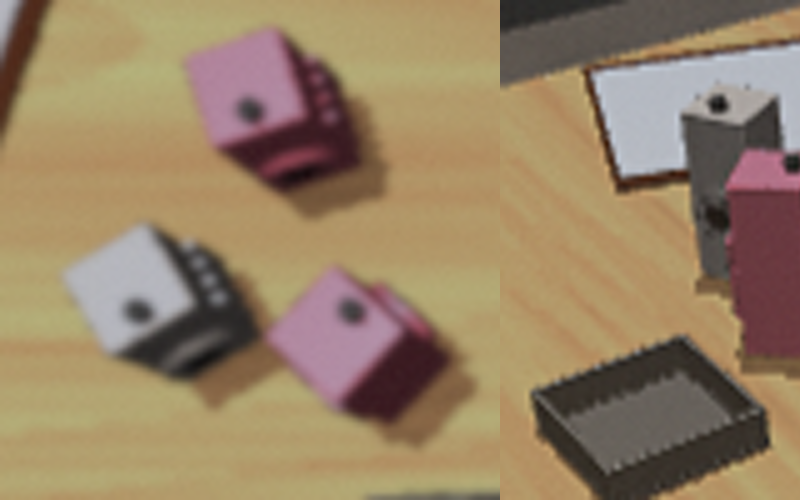

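View pics/rd.png

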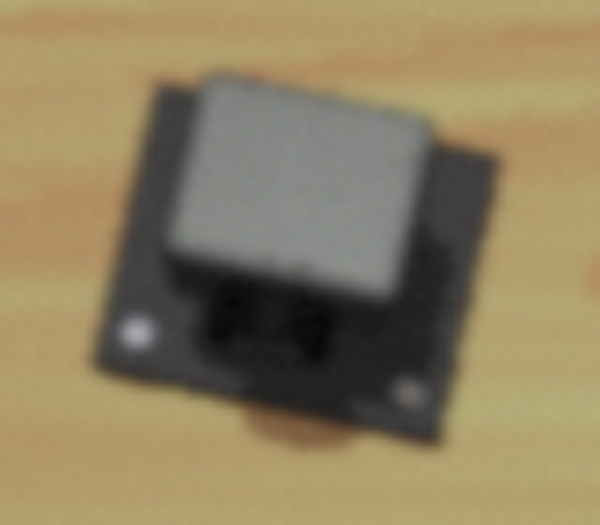

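The crop shows the grey housing, with its plug at crop (138,310), slightly towards the lower-right side. The round flange is on that side at (195,350) and the ribs are on the right at (205,275). So housing x points at yaw about 212° and y at about 302°. In the reader crop the barrel points down and slightly left, so reader x is at yaw about -12°.

The housing is at (596,362). For presenting, its centre goes to about (602,-10) with its base at z=48 mm. Jaws go along housing y at yaw -57.6°, which keeps joint 6 in range for all three views.

```bash
cat > go.py <<'E'
import sys,numpy as np
from scipy.spatial.transform import Rotation as R
from station import readout
def plan(x,y,z,yaw):
    s=readout.get_state();r=R.from_quat(s["orientation"]);a=np.radians(yaw)
    ty=np.array([np.cos(a),np.sin(a),0]);tz=np.array([0,0,-1.]);T=R.from_matrix(np.stack([np.cross(ty,tz),ty,tz],1))
    d=r.inv().apply(np.array([x,y,z])-s["ee_pos"])/.025; w=(r.inv()*T).as_rotvec(degrees=True)/6
    yn=r.as_matrix()[:,1]
    print("t",round(s["time"],2),"pos",s["ee_pos"].round(4),"yaw",np.degrees(np.arctan2(yn[1],yn[0])).round(1),"tz",r.as_matrix()[:,2].round(3),"q6",s["joints"][5].round(2),"F",s["ft_force"].round(1),"w",round(s["grip_width"],3))
    print("shift",d.round(2),"turn",w.round(2),"shift in target frame",T.inv().apply(np.array([x,y,z])-s["ee_pos"]).round(4)/.025)
if __name__=="__main__":plan(*map(float,sys.argv[1:]))
E
python3 go.py .596 .362 .245 -57.6
python3 -m crank '[[-0.98,0.11,0,0,0,0,1],[-0.98,0.11,0,0,0,0,1],[-0.98,0.11,0,0,0,0,1],[-0.98,0.11,0,0,0,0,1],[-0.98,0.11,0,0,0,0,1],[-0.98,0.11,0,0,0,0,1],[-0.98,0.11,0,0,0,0,1],[-0.98,0.11,0,0,0,0,1],[-0.98,0.11,0,0,0,0,1],[-0.98,0.11,0,0,0,0,1]]'
python3 -m crank '[[-0.98,0.11,0,0,0,0,1],[-0.98,0.11,0,0,0,0,1],[-0.98,0.11,0,0,0,0,1],[-0.98,0.11,0,0,0,0,1],[-0.98,0.11,0,0,0,0,1]]'
python3 -m crank '[[0,0,0,0,0,1,1],[0,0,0,0,0,1,1],[0,0,0,0,0,1,1],[0,0,0,0,0,1,1],[0,0,0,0,0,1,1],[0,0,0,0,0,1,1],[0,0,0,0,0,1,1],[0,0,0,0,0,1,1],[0,0,0,0,0,1,1],[0,0,0,0,0,1,1]]'
python3 -m crank '[[0,0,0,0,0,1,1],[0,0,0,0,0,1,1],[0,0,0,0,0,1,1],[0,0,0,0,0,1,1],[0,0,0,0,0,1,1],[0,0,0,0,0,1,1],[0,0,0,0,0,1,1],[0,0,0,0,0,1,1],[0,0,0,0,0,1,1],[0,0,0,0,0,1,1]]'
python3 go.py .596 .362 .105 -57.6
```

```text
t 0.1 pos [0.2474 0.491  0.2448] yaw 63.3 tz [-0.001 -0.001 -1.   ] q6 -0.22 F [-0.4 -0.  -0.4] w 0.998
shift [-14.77   1.67  -0.02] turn [-1.000e-02  1.000e-02  2.014e+01] shift in target frame [ 9.0120e+00  1.1828e+01 -8.0000e-03]
time: 0.93
ee_pos: [0.4796, 0.4048, 0.2449]
orientation: [0.231, 0.973, -0.0, -0.0]
ft_force: [0.1, 0.2, -0.5]
grip_width: 1.002
time: 1.35
ee_pos: [0.5952, 0.362, 0.2448]
orientation: [0.231, 0.973, -0.0, -0.0]
ft_force: [-0.4, 0.1, 0.1]
grip_width: 1.001
time: 2.18
ee_pos: [0.5941, 0.3626, 0.2447]
orientation: [0.689, 0.725, -0.001, -0.0]
ft_force: [-0.1, 0.0, 0.5]
grip_width: 1.004
time: 3.02
ee_pos: [0.5941, 0.3626, 0.2447]
orientation: [0.959, 0.284, -0.001, 0.0]
ft_force: [0.4, 1.2, -0.3]
grip_width: 0.998
t 3.02 pos [0.5941 0.3626 0.2447] yaw -57.0 tz [-0.001 -0.    -1.   ] q6 1.37 F [ 0.4  1.2 -0.3] w 0.998
shift [0.06 0.06 5.59] turn [-0.    0.01  0.09] shift in target frame [0.052 0.06  5.588]
```

```bash
python3 -m crank '[[0.06,0.06,0.8,0,0,0.09,1],[0,0,0.8,0,0,0,1],[0,0,0.8,0,0,0,1],[0,0,0.8,0,0,0,1],[0,0,0.8,0,0,0,1],[0,0,0.6,0,0,0,1],[0,0,0.5,0,0,0,1],[0,0,0.3,0,0,0,1],[0,0,0.18,0,0,0,1],[0,0,0,0,0,0,1]]'
python3 go.py .596 .362 .105 -57.6; python3 - <<'E'
from station import optics;import cv2,numpy as np
c=optics.camera("side");t=optics.camera("top")["color"]
a=cv2.resize(c["color"][70:220,130:280],(450,450),interpolation=cv2.INTER_CUBIC);b=cv2.resize(t[130:230,60:137],(346,450),interpolation=cv2.INTER_CUBIC)
cv2.imwrite("pics/g.png",np.hstack([a,b])[:,:,::-1])
E
```

```text
time: 3.85
ee_pos: [0.5961, 0.362, 0.1049]
orientation: [0.96, 0.282, -0.001, 0.0]
ft_force: [-1.1, 0.2, -0.5]
grip_width: 1.0
t 3.85 pos [0.5961 0.362  0.1049] yaw -57.3 tz [-0.001 -0.001 -1.   ] q6 1.38 F [-1.1  0.2 -0.5] w 1.0
shift [-0. -0. -0.] turn [-0.    0.01  0.05] shift in target frame [-0.004 -0.    -0.004]
```

View pics/g.png

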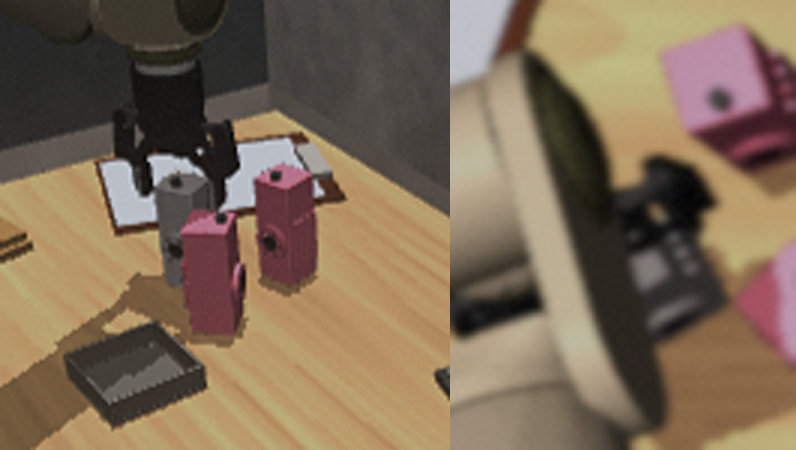

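The fingers straddle the grey housing at crop (185,190), clear of both pink ones. Closing and lifting.

```bash
python3 -m crank '[[0,0,0,0,0,0,0.3],[0,0,0,0,0,0,0],[0,0,0,0,0,0,0],[0,0,0,0,0,0,0],[0,0,0,0,0,0,0],[0,0,0,0,0,0,0],[0,0,0,0,0,0,0],[0,0,0,0,0,0,0]]' 70
python3 -m crank '[[0,0,-0.2,0,0,0,0],[0,0,-0.5,0,0,0,0],[0,0,-0.8,0,0,0,0],[0,0,-0.8,0,0,0,0],[0,0,-0.8,0,0,0,0],[0,0,-0.8,0,0,0,0],[0,0,-0.8,0,0,0,0],[0,0,-0.8,0,0,0,0],[0,0,-0.5,0,0,0,0],[0,0,0,0,0,0,0]]'
python3 go.py .6 -.01 .25 78; python3 - <<'E'
from station import optics;import cv2,numpy as np
c=optics.camera("side");np.savez("side1.npz",**c)
cv2.imwrite("pics/lift.png",cv2.resize(c["color"][40:220,130:280],(500,600),interpolation=cv2.INTER_CUBIC)[:,:,::-1])
E
```

```text
time: 4.62
ee_pos: [0.5969, 0.362, 0.1068]
orientation: [0.96, 0.282, 0.001, 0.0]
ft_force: [1.9, -2.6, 5.8]
grip_width: 0.579
time: 5.45
ee_pos: [0.5964, 0.3626, 0.258]
orientation: [0.959, 0.282, 0.001, -0.0]
ft_force: [0.3, 0.1, -4.7]
grip_width: 0.576
t 5.45 pos [0.5964 0.3626 0.258 ] yaw -57.3 tz [ 0.003  0.002 -1.   ] q6 1.38 F [ 0.3  0.1 -4.7] w 0.576
shift [-7.94 12.61  0.3 ] turn [ 3.000e-02 -1.000e-02 -2.254e+01] shift in target frame [ -3.24  -14.548   0.32 ]
```

View pics/lift.png

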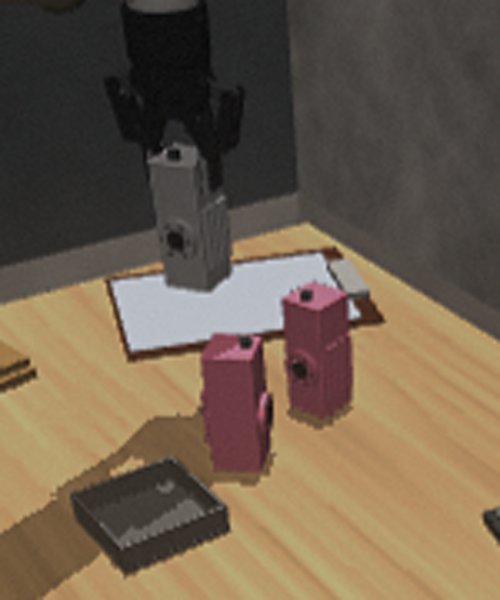

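Held upright, plug and round flange visible at crop (175,240). Next I raise it, carry it over and turn it.

```bash
python3 -m crank '[[0,0,-0.6,0,0,0,0],[0,0,-0.7,0,0,0,0],[-0.3,0.5,-0.4,0,0,0,0],[-0.59,0.93,0,0,0,0,0],[-0.59,0.93,0,0,0,0,0],[-0.59,0.93,0,0,0,0,0],[-0.59,0.93,0,0,0,0,0],[-0.59,0.93,0,0,0,0,0],[-0.59,0.93,0,0,0,0,0],[-0.59,0.93,0,0,0,0,0]]'
python3 -m crank '[[-0.59,0.93,0,0,0,0,0],[-0.59,0.93,0,0,0,0,0],[-0.59,0.93,0,0,0,0,0],[-0.59,0.93,0,0,0,0,0],[-0.59,0.93,0,0,0,0,0],[-0.4,0.6,0,0,0,0,0],[-0.2,0.3,0,0,0,0,0],[0,0,0,0,0,-0.4,0],[0,0,0,0,0,-0.8,0],[0,0,0,0,0,-0.9,0]]'
python3 -m crank '[[0,0,0,0,0,-0.9,0],[0,0,0,0,0,-0.9,0],[0,0,0,0,0,-0.9,0],[0,0,0,0,0,-0.9,0],[0,0,0,0,0,-0.9,0],[0,0,0,0,0,-0.9,0],[0,0,0,0,0,-0.9,0],[0,0,0,0,0,-0.9,0],[0,0,0,0,0,-0.9,0],[0,0,0,0,0,-0.9,0]]'
python3 -m crank '[[0,0,0,0,0,-0.9,0],[0,0,0,0,0,-0.9,0],[0,0,0,0,0,-0.9,0],[0,0,0,0,0,-0.9,0],[0,0,0,0,0,-0.9,0],[0,0,0,0,0,-0.9,0],[0,0,0,0,0,-0.9,0],[0,0,0,0,0,-0.9,0],[0,0,0,0,0,-0.9,0],[0,0,0,0,0,-0.9,0]]'
python3 go.py .602 -.0095 .154 78
```

```text
time: 6.33
ee_pos: [0.597, 0.153, 0.2966]
orientation: [0.96, 0.282, -0.002, -0.0]
ft_force: [0.1, -0.5, -5.1]
grip_width: 0.576
time: 7.17
ee_pos: [0.5976, -0.0097, 0.2972]
orientation: [0.922, 0.387, -0.001, -0.001]
ft_force: [0.0, -0.0, -4.1]
grip_width: 0.579
time: 8.0
ee_pos: [0.5976, -0.0093, 0.2972]
orientation: [0.645, 0.764, -0.0, -0.001]
ft_force: [-0.1, 0.7, -4.2]
grip_width: 0.574
time: 8.83
ee_pos: [0.5977, -0.0093, 0.2972]
orientation: [0.228, 0.974, 0.0, -0.001]
ft_force: [0.3, 0.3, -5.2]
grip_width: 0.581
t 8.83 pos [ 0.5977 -0.0093  0.2972] yaw 63.6 tz [-0.002  0.001 -1.   ] q6 -1.32 F [ 0.3  0.3 -5.2] w 0.581
shift [-0.17  0.07  5.73] turn [ 0.   -0.02 -2.4 ] shift in target frame [-0.172  0.032  5.728]
```

```bash
python3 -m crank '[[0,0,0,0,0,-0.9,0],[0,0,0,0,0,-0.9,0],[0,0,0,0,0,-0.6,0],[-0.17,0.03,0.8,0,0,0,0],[0,0,0.9,0,0,0,0],[0,0,0.9,0,0,0,0],[0,0,0.9,0,0,0,0],[0,0,0.9,0,0,0,0],[0,0,0.8,0,0,0,0],[0,0,0.5,0,0,0,0]]'
python3 go.py .602 -.0095 .154 78; python3 - <<'E'
from station import optics;import cv2,numpy as np
from h import *
c=optics.camera("side");np.savez("side2.npz",**c);t=optics.camera("top");np.savez("top2.npz",**t)
a=cv2.resize(c["color"][80:230,230:360],(520,600),interpolation=cv2.INTER_CUBIC);b=cv2.resize(t["color"][100:280,220:304],(280,600),interpolation=cv2.INTER_CUBIC)
cv2.imwrite("pics/p1.png",np.hstack([a,b])[:,:,::-1])
E
```

```text
time: 9.67
ee_pos: [0.6009, -0.0093, 0.1525]
orientation: [0.107, 0.994, 0.0, -0.003]
ft_force: [0.0, -0.2, -4.0]
grip_width: 0.579
t 9.67 pos [ 0.6009 -0.0093  0.1525] yaw 77.7 tz [-0.005  0.001 -1.   ] q6 -1.57 F [ 0.  -0.2 -4. ] w 0.579
shift [-0.04  0.   -0.06] turn [ 0.   -0.05 -0.04] shift in target frame [-0.044  0.    -0.06 ]
```

View pics/p1.png

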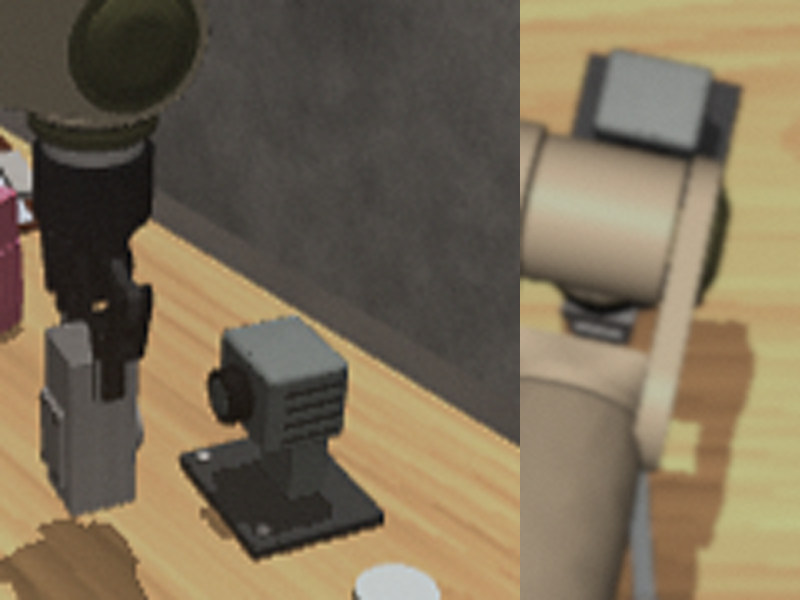

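The side view shows the bare side facing the camera at crop (105,440), the cover on the left and the flange on the right facing the lens at (225,395). I'll measure the housing and the lens from depth.

```bash
cat > meas.py <<'E'
from h import *
import sys
c=load(sys.argv[1]);P=pts(c);r=np.radians(-12);ex=np.array([np.cos(r),np.sin(r)]);ey=np.array([-ex[1],ex[0]])
O=np.array([.736,-.038]);Q=P[...,:2]-O;X=Q@ex;Y=Q@ey;Z=P[...,2]  # reader frame
if len(sys.argv)<3:
    m=(abs(Y)<.06)&(X>-.06)&(X<-.03)&(Z>.07)&(Z<.14);k=m&(X<X[m].min()+.006)
    print("lens front X",np.percentile(X[m],3).round(4),"Y",Y[k].mean().round(4),"Z",Z[k].mean().round(4),k.sum())
m=(abs(X+.137)<.05)&(abs(Y)<.05)&(Z>.03)&(Z<.125)
q=np.stack([X,Y,Z],-1)[m];f=q[q[:,1]<np.percentile(q[:,1],50)+.004]
for _ in range(3):
    mu=f.mean(0);n=np.linalg.svd(f-mu,full_matrices=False)[2][2];n*=-np.sign(n[1]);d=(q-mu)@n;f=q[abs(d)<.002]
print("visible face n",n.round(3),"mean",mu.round(4),len(f),"X ext",np.percentile(f[:,0],[1,99]).round(4),"Z min",np.percentile(f[:,2],1).round(4),"yaw err deg",np.degrees(np.arctan2(n[0],-n[1])).round(1))
lo=f[f[:,2]<.11];print("axis est Y",(mu[1]+.025).round(4),"X mid",np.percentile(lo[:,0],[1,99]).mean().round(4))
g=q[q[:,2]<.06];print("bottom X range",np.percentile(g[:,0],[1,99]).round(4),"Zmin all",q[:,2].min().round(4))
E
python3 meas.py side2.npz
python3 - <<'E'
from h import *
c=load("top2.npz");P=pts(c);m=blob((P[...,2]>.12)&(P[...,2]<.14),255,125);print(m.sum(),rect(m,P))
E
```

```text
lens front X -0.043 Y -0.0065 Z 0.1045 80
visible face n [-0.007 -1.    -0.024] mean [-0.1406 -0.0232  0.0866] 328 X ext [-0.1654 -0.1169] Z min 0.0464 yaw err deg -0.4
axis est Y 0.0018 X mid -0.1411
bottom X range [-0.1654 -0.1172] Zmin all 0.0448
856 ((739.0782470703125, -39.44353485107422), (81.42979431152344, 71.0384292602539), 78.43196868896484)
```

Housing axis is at X=-141, Y=+2 mm in the reader frame with a -0.4° yaw error, base about 46 mm up: a few mm off the target. I'll nudge it 3 mm and hold.

```bash
python3 -m crank '[[-0.13,0,-0.06,0,-0.05,0,0],[0,0,0,0,0,0,0],[0,0,0,0,0,0,0],[0,0,0,0,0,0,0],[0,0,0,0,0,0,0],[0,0,0,0,0,0,0],[0,0,0,0,0,0,0],[0,0,0,0,0,0,0],[0,0,0,0,0,0,0],[0,0,0,0,0,0,0]]'
python3 -m crank '[[0,0,0,0,0,0,0],[0,0,0,0,0,0,0],[0,0,0,0,0,0,0],[0,0,0,0,0,0,0]]'
python3 go.py .605 -.0102 .154 -12
```

```text
time: 10.6
ee_pos: [0.6057, -0.0107, 0.1573]
orientation: [0.107, 0.994, -0.0, 0.003]
ft_force: [-0.3, -0.4, -4.1]
grip_width: 0.574
time: 10.93
ee_pos: [0.6057, -0.0107, 0.1573]
orientation: [0.107, 0.994, -0.0, 0.003]
ft_force: [-1.1, 0.7, -4.2]
grip_width: 0.58
t 10.93 pos [ 0.6057 -0.0107  0.1573] yaw 77.7 tz [ 0.005 -0.001 -1.   ] q6 -1.57 F [-1.1  0.7 -4.2] w 0.58
shift [0.03 0.01 0.13] turn [ 0.04  0.04 14.95] shift in target frame [ 0.016 -0.028  0.132]
```

```bash
python3 -m crank '[[0,0,0.05,0,0,0.5,0],[0,0,0.05,0,0,0.9,0],[0,0,0,0,0,0.9,0],[0,0,0,0,0,0.9,0],[0,0,0,0,0,0.9,0],[0,0,0,0,0,0.9,0],[0,0,0,0,0,0.9,0],[0,0,0,0,0,0.9,0],[0,0,0,0,0,0.9,0],[0,0,0,0,0,0.9,0]]'
python3 -m crank '[[0,0,0,0,0,0.9,0],[0,0,0,0,0,0.9,0],[0,0,0,0,0,0.9,0],[0,0,0,0,0,0.9,0],[0,0,0,0,0,0.9,0],[0,0,0,0,0,0.9,0],[0,0,0,0,0,0.9,0],[0,0,0,0,0,0.05,0],[0,0,0,0,0,0,0],[0,0,0,0,0,0,0]]'
python3 go.py .605 -.0102 .154 -12;python3 - <<'E'
from station import optics;import numpy as np
c=optics.camera("side");np.savez("side3.npz",**c)
E
python3 meas.py side3.npz n
```

```text
time: 11.77
ee_pos: [0.6057, -0.0107, 0.1548]
orientation: [0.531, 0.847, 0.001, 0.002]
ft_force: [0.7, 0.3, -4.7]
grip_width: 0.571
time: 12.6
ee_pos: [0.6057, -0.0107, 0.1548]
orientation: [0.776, 0.63, 0.002, 0.002]
ft_force: [-0.6, 0.5, -4.5]
grip_width: 0.573
t 12.6 pos [ 0.6057 -0.0107  0.1548] yaw -11.8 tz [ 0.005 -0.001 -1.   ] q6 -0.01 F [-0.6  0.5 -4.5] w 0.573
shift [ 0.01 -0.03  0.03] turn [0.05 0.   0.03] shift in target frame [ 0.012 -0.032  0.032]
visible face n [-0.043 -0.995 -0.094] mean [-0.1327 -0.026   0.0802] 189 X ext [-0.1549 -0.1089] Z min 0.0487 yaw err deg -2.5
axis est Y -0.001 X mid -0.132
bottom X range [-0.1561 -0.1087] Zmin all 0.046
```

Ribs are square to within about 2.5°, with the axis at X=-132 mm. That is well within tolerance, so I'll hold and then turn to the cover.

```bash
python3 -m crank '[[0,0,0,0,0,0,0],[0,0,0,0,0,0,0],[0,0,0,0,0,0,0],[0,0,0,0,0,0,0],[0,0,0,0,0,0,0],[0,0,0,0,0,0,0],[0,0,0,0,0,0,0],[0,0,0,0,0,0,0],[0,0,0,0,0,0,0],[0,0,0,0,0,0,0]]'
python3 -m crank '[[0,-0.1,0,0,0,0.5,0],[0,0,0,0,0,0.9,0],[0,0,0,0,0,0.9,0],[0,0,0,0,0,0.9,0],[0,0,0,0,0,0.9,0],[0,0,0,0,0,0.9,0],[0,0,0,0,0,0.9,0],[0,0,0,0,0,0.9,0],[0,0,0,0,0,0.9,0],[0,0,0,0,0,0.9,0]]'
python3 -m crank '[[0,0,0,0,0,0.9,0],[0,0,0,0,0,0.9,0],[0,0,0,0,0,0.9,0],[0,0,0,0,0,0.9,0],[0,0,0,0,0,0.9,0],[0,0,0,0,0,0.9,0],[0,0,0,0,0,0.9,0],[0,0,0,0,0,0.1,0],[0,0,0,0,0,0,0],[0,0,0,0,0,0,0]]'
python3 go.py .605 -.0102 .154 -102;python3 - <<'E'
from station import optics;import numpy as np,cv2
c=optics.camera("side");np.savez("side4.npz",**c)
cv2.imwrite("pics/p3.png",cv2.resize(c["color"][80:230,230:360],(520,600),interpolation=cv2.INTER_CUBIC)[:,:,::-1])
E
python3 meas.py side4.npz n
```

```text
time: 13.48
ee_pos: [0.6057, -0.0107, 0.1548]
orientation: [0.777, 0.629, 0.002, 0.002]
ft_force: [0.5, -1.2, -5.0]
grip_width: 0.578
time: 14.32
ee_pos: [0.6032, -0.0102, 0.1548]
orientation: [0.974, 0.226, 0.002, 0.001]
ft_force: [0.1, 0.0, -4.6]
grip_width: 0.576
time: 15.15
ee_pos: [0.6032, -0.0102, 0.1548]
orientation: [0.995, -0.103, 0.003, 0.0]
ft_force: [0.1, -0.3, -4.9]
grip_width: 0.575
t 15.15 pos [ 0.6032 -0.0102  0.1548] yaw -101.8 tz [ 0.005 -0.001 -1.   ] q6 1.56 F [ 0.1 -0.3 -4.9] w 0.575
shift [ 0.07 -0.01  0.03] turn [ 0.   -0.05  0.03] shift in target frame [ 0.068 -0.016  0.032]
visible face n [-0.058 -0.997 -0.046] mean [-0.1378 -0.029   0.0802] 171 X ext [-0.1587 -0.115 ] Z min 0.0482 yaw err deg -3.4
axis est Y -0.004 X mid -0.1366
bottom X range [-0.1601 -0.1129] Zmin all 0.0478
```

View pics/p3.png

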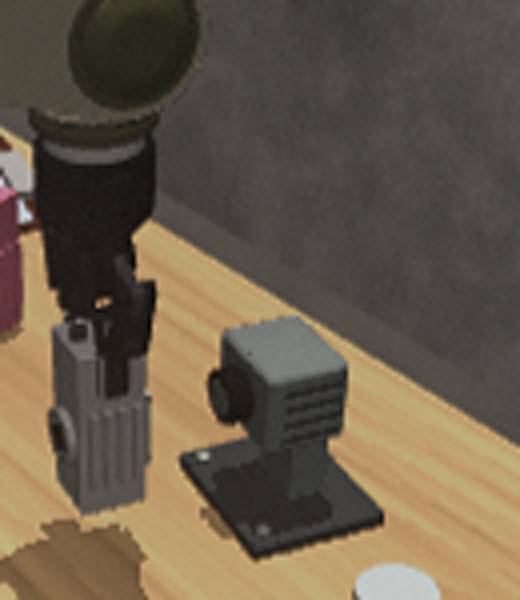

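Ribs now face the camera at crop (115,450), the flange is on the left, and the cover points at the lens at (225,395). Next I hold, then raise and carry it to the tray.

```bash
python3 -m crank '[[0,0,0,0,0,0,0],[0,0,0,0,0,0,0],[0,0,0,0,0,0,0],[0,0,0,0,0,0,0],[0,0,0,0,0,0,0],[0,0,0,0,0,0,0],[0,0,0,0,0,0,0],[0,0,0,0,0,0,0],[0,0,0,0,0,0,0],[0,0,0,0,0,0,0]]'
python3 -m crank '[[0,0,-0.4,0,0,0,0],[0,0,-0.8,0,0,0,0],[0,0,-0.8,0,0,0,0],[0,0,-0.8,0,0,0,0],[0,0,-0.8,0,0,0,0],[0,0,-0.4,0,0,0,0],[0,0,0,0,-0.05,-0.5,0],[0,0,0,0,0,-0.9,0],[0,0,0,0,0,-0.6,0],[0,0,0,0,0,0,0]]'
python3 go.py .45 .208 .25 -90
```

```text
time: 16.03
ee_pos: [0.6032, -0.0102, 0.1548]
orientation: [0.995, -0.104, 0.003, 0.0]
ft_force: [-0.2, 0.5, -5.4]
grip_width: 0.581
time: 16.87
ee_pos: [0.6026, -0.0101, 0.2548]
orientation: [1.0, 0.001, -0.0, 0.0]
ft_force: [-0.1, 0.7, -4.4]
grip_width: 0.574
t 16.87 pos [ 0.6026 -0.0101  0.2548] yaw -89.9 tz [-0. -0. -1.] q6 1.36 F [-0.1  0.7 -4.4] w 0.574
shift [-6.08 -8.74  0.19] turn [0.   0.   0.02] shift in target frame [-6.104 -8.724  0.192]
```

```bash
python3 -m crank '[[-0.3,-0.45,0,0,0,0,0],[-0.62,-0.9,0,0,0,0,0],[-0.62,-0.9,0,0,0,0,0],[-0.62,-0.9,0,0,0,0,0],[-0.62,-0.9,0,0,0,0,0],[-0.62,-0.9,0,0,0,0,0],[-0.62,-0.9,0,0,0,0,0],[-0.62,-0.9,0,0,0,0,0],[-0.62,-0.9,0,0,0,0,0],[-0.62,-0.9,0,0,0,0,0]]'
python3 -m crank '[[-0.22,-0.2,0,0,0,0,0],[0,0,0.4,0,0,0,0],[0,0,0.8,0,0,0,0],[0,0,0.8,0,0,0,0],[0,0,0.8,0,0,0,0],[0,0,0.8,0,0,0,0],[0,0,0.6,0,0,0,0],[0,0,0.4,0,0,0,0],[0,0,0.2,0,0,0,0],[0,0,0,0,0,0,0]]'
python3 go.py .45 .208 .116 -90
```

```text
time: 17.7
ee_pos: [0.4541, 0.2049, 0.255]
orientation: [1.0, -0.001, -0.0, -0.0]
ft_force: [0.5, 0.8, -4.6]
grip_width: 0.572
time: 18.53
ee_pos: [0.4497, 0.2086, 0.1341]
orientation: [1.0, -0.0, -0.001, 0.0]
ft_force: [0.4, -0.8, -4.9]
grip_width: 0.58
t 18.53 pos [0.4497 0.2086 0.1341] yaw -90.0 tz [-0.002 -0.    -1.   ] q6 1.77 F [ 0.4 -0.8 -4.9] w 0.58
shift [0.01 0.02 0.72] turn [ 0.    0.02 -0.01] shift in target frame [0.012 0.024 0.724]
```

```bash
python3 -m crank '[[0,0,0.3,0,0,0,0],[0,0,0.2,0,0,0,0],[0,0,0.12,0,0,0,0],[0,0,0.06,0,0,0,0],[0,0,0.05,0,0,0,0],[0,0,0.05,0,0,0,0],[0,0,0,0,0,0,0]]'
python3 -m crank '[[0,0,0.04,0,0,0,0],[0,0,0.04,0,0,0,0]]'
python3 go.py .45 .208 .109 -90
python3 - <<'E'
from station import optics;import numpy as np,cv2
c=optics.camera("side");np.savez("side5.npz",**c)
cv2.imwrite("pics/tray.png",cv2.resize(c["color"][100:225,120:240],(576,600),interpolation=cv2.INTER_CUBIC)[:,:,::-1])
E
```

```text
time: 19.12
ee_pos: [0.4502, 0.2086, 0.1152]
orientation: [1.0, 0.0, -0.0, 0.0]
ft_force: [-0.2, -0.4, -5.0]
grip_width: 0.576
time: 19.28
ee_pos: [0.4503, 0.2086, 0.1134]
orientation: [1.0, 0.0, 0.0, 0.0]
ft_force: [-0.3, 0.2, -5.0]
grip_width: 0.579
t 19.28 pos [0.4503 0.2086 0.1134] yaw -90.0 tz [ 0. -0. -1.] q6 1.77 F [-0.3  0.2 -5. ] w 0.579
shift [-0.01  0.02  0.17] turn [ 0. -0.  0.] shift in target frame [-0.012  0.024  0.176]
```

View pics/tray.png

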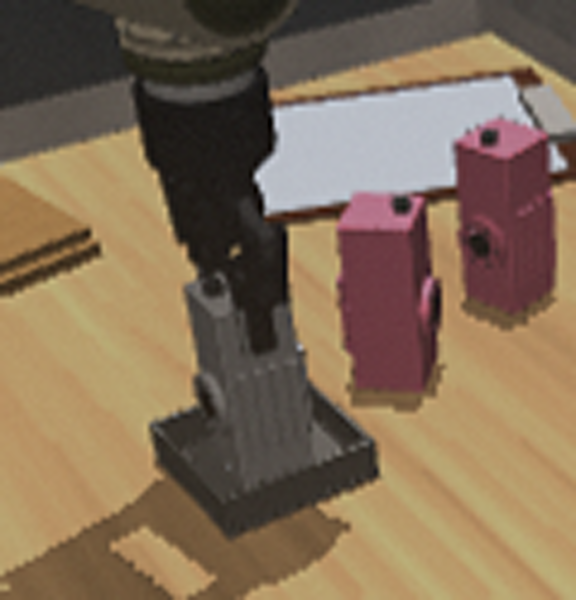

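The housing is inside the tray at crop (265,410), well clear of the walls. Lowering in 1 mm steps until the wrist force changes.

```bash
for i in 1 2; do python3 -m crank '[[0,0,0.04,0,0,0,0],[0,0,0,0,0,0,0]]'; done
python3 -m crank '[[0,0,0.03,0,0,0,0],[0,0,0,0,0,0,0]]'
```

```text
time: 19.5
ee_pos: [0.4501, 0.2086, 0.1121]
orientation: [1.0, 0.0, -0.0, 0.0]
ft_force: [-0.1, 1.3, -4.9]
grip_width: 0.577
time: 19.67
ee_pos: [0.4501, 0.2086, 0.1112]
orientation: [1.0, 0.0, -0.0, 0.0]
ft_force: [-0.1, 1.4, -3.6]
grip_width: 0.577
time: 19.83
ee_pos: [0.4502, 0.2086, 0.1107]
orientation: [1.0, 0.0, 0.0, 0.0]
ft_force: [-0.1, -1.9, -1.7]
grip_width: 0.577
```

```bash
python3 -m crank '[[0,0,0.02,0,0,0,0],[0,0,0,0,0,0,0]]'
python3 -m crank '[[0,0,0,0,0,0,0.65],[0,0,0,0,0,0,0.75],[0,0,0,0,0,0,1],[0,0,0,0,0,0,1],[0,0,0,0,0,0,1],[0,0,0,0,0,0,1],[0,0,0,0,0,0,1],[0,0,0,0,0,0,1]]'
python3 -m crank '[[0,0,-0.3,0,0,0,1],[0,0,-0.6,0,0,0,1],[0,0,-0.8,0,0,0,1],[0,0,-0.9,0,0,0,1],[0,0,-0.9,0,0,0,1],[0,0,-0.9,0,0,0,1],[0,0,-0.9,0,0,0,1],[0,0,-0.5,0,0,0,1],[0,0,0,0,0,0,1]]'
python3 go.py .45 .208 .25 -90
```

```text
time: 20.0
ee_pos: [0.4503, 0.2086, 0.1107]
orientation: [1.0, 0.0, 0.0, 0.0]
ft_force: [-2.1, -0.6, 3.5]
grip_width: 0.572
time: 20.67
ee_pos: [0.4502, 0.2086, 0.11]
orientation: [1.0, 0.0, -0.0, 0.0]
ft_force: [-0.2, 0.1, 0.2]
grip_width: 0.997
time: 21.42
ee_pos: [0.4509, 0.2088, 0.2582]
orientation: [1.0, 0.0, 0.003, -0.0]
ft_force: [0.5, 0.2, 0.4]
grip_width: 0.998
t 21.42 pos [0.4509 0.2088 0.2582] yaw -90.0 tz [ 0.006  0.001 -1.   ] q6 1.77 F [0.5 0.2 0.4] w 0.998
shift [-0.04  0.03  0.33] turn [-0.01 -0.05  0.  ] shift in target frame [-0.036  0.032  0.328]
```

```bash
python3 -m crank '[[-0.3,-0.4,0,0,0,0,1],[-0.3,-0.9,0,0,0,0,1],[-0.3,-0.9,0,0,0,0,1],[-0.3,-0.9,0,0,0,0,1],[-0.3,-0.9,0,0,0,0,1],[-0.3,-0.9,0,0,0,0,1],[-0.3,-0.9,0,0,0,0,1],[-0.3,-0.9,0,0,0,0,1],[-0.3,-0.5,0,0,0,0,1],[0,0,0,0,0,0,1]]'
python3 - <<'E'
from station import optics;import numpy as np,cv2
from h import *
c=optics.camera("side");np.savez("side6.npz",**c);t=optics.camera("top");np.savez("top6.npz",**t)
P=pts(t);Z=P[...,2];a=load("top0.npz");P0=pts(a);Z0=P0[...,2]
m=(abs(P[...,0]-.45)<.05)&(abs(P[...,1]-.208)<.05)&(Z>.115)&(Z<.137);print("housing",m.sum(),rect(m,P),Z[m].mean())
for n,lo,hi,u,v in(("passed",.115,.15,354,246),("reader",.115,.15,260,130),("jar",.06,.1,334,163),("carton",.05,.09,398,172)):
    print(n,P[blob((Z>lo)&(Z<hi),u,v)].mean(0).round(4),P0[blob((Z0>lo)&(Z0<hi),u,v)].mean(0).round(4))
d=np.abs(t["color"][225:295,240:272].astype(int)-a["color"][225:295,240:272]).mean();print("wrench diff",d)
cv2.imwrite("pics/fin.png",np.hstack([cv2.resize(c["color"][100:225,120:240],(384,400),interpolation=cv2.INTER_CUBIC),cv2.resize(t["color"][150:290,70:210],(400,400),interpolation=cv2.INTER_CUBIC)])[:,:,::-1])
E
```

```text
time: 22.25
ee_pos: [0.3801, 0.3907, 0.2534]
orientation: [1.0, 0.002, -0.001, 0.001]
ft_force: [-1.0, 0.4, 0.6]
grip_width: 0.999
housing 426 ((449.592529296875, 206.72579956054688), (47.93258285522461, 49.232391357421875), 0.22864387929439545) 0.131730319580598
passed [ 0.4552 -0.2687  0.1324] [ 0.4554 -0.2688  0.1323]
reader [ 0.7361 -0.0388  0.1312] [ 0.7362 -0.0389  0.1312]
jar [ 0.6687 -0.235   0.0782] [ 0.6688 -0.235   0.0781]
carton [ 0.6468 -0.3961  0.0677] [ 0.6469 -0.3961  0.0678]
wrench diff 1.1654761904761906
```

View pics/fin.png

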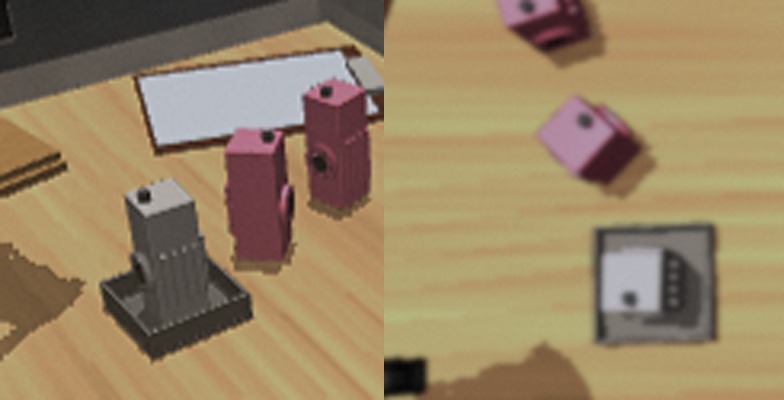

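The housing stands upright in the tray, within about 2 mm of its centre, and it is released. Everything else is where it was, so I'm handing in.

```bash
python3 -c "
from station import robot;print(robot.close_job())"
```

```text
the job is handed in; nothing more can be done
None
```

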